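# Clamp the lens bracket and hold the lens in its corner

### The arm

A 6-joint arm with a two-finger parallel gripper is mounted at the origin on the work surface. World frame = base frame: x ahead of the robot, y to its left, z up, the work surface at z = 0. Lengths are in mm, angles in rad, forces in N, time in s.
With the tool pointing down it reaches from about 350 to 875 mm from the base axis. Payload 4.2 kg.
Tool frame: the origin (TCP) lies between the finger pads; the fingertips stand 11 mm ahead of it and the grasp point (between the pads) lies 8 mm behind it; z points along the fingers, y is the direction in which the jaws open and shut (so a half turn about z gives the same grasp; the last joint's range is limited). The gripper opens to 85 mm and grips with 20 to 120 N. Pads are 22 mm wide; open, the fingers measure 114 mm over their backs; the gripper's body (76 mm by 85 mm) begins 54 mm behind the grasp point. The pads swing forward as they close: fully open they stand 13 mm farther back than shut.
Start: joints at [-0.859, 0.385, 0.008, 0, -1.194, -0.259], TCP at [273.44, -561.988, 242.312] pointing down, gripper open.
Joint ranges: [-3.14, 3.14], [-1.21, 2.06], [-1.07, 1.41], [-3.16, 2.05], [-2.99, -0.16], [-3.1, 3.1]. Speed limits (rad/s): [2.79, 2.79, 3.14, 3.14, 3.14, 3.14].

### API

Orientations are given as a unit quaternion [x, y, z, w].
In Python, from bench import * gives the robot as it stands.
- The arm moves only by the tool servo_tool, never from a script. Its argument "rows" is a list of rows, each a list of 7 numbers: the opening, from 0 (shut) to 1 (fully open), then the shift along the tool's x, y, z in cm, then the turn, a rotation vector about the tool's x, y, z in degrees. A call has 1 to 12 rows; each row shifts and turns the commanded pose from where the row before left it, along the tool's axes as they then stand; what a row does not reach is not made up. A row lasts 1/10 s, in which the tool goes at most 50 mm and 8.59 degrees, less where a joint would pass 70% of its speed; a pose out of reach is approached as far as the arm can. A call is refused whole if a number of a shift passes 5 or a number of a turn 8.59, either way. A call with a gripper value outside its range is refused whole. The fingers move at their own pace and stop on an object; the grip force is fixed at half the most. Time passes only in rows, so rows that do not move let the fingers close. It gives the time, the measured TCP pose, the force and the opening at its end, in the units of the state.
- read_state(): the state, without advancing time (a new reading comes with each control period).
- get_image(name): name is "scene" or "top"; returns a dict with "image" (384x512x3 uint8, red, green, blue), "mtx" (3x3 intrinsics, pixels), "extrinsics" (4x4, takes a point from camera to world coordinates). Camera axes: x right, y up, looking along -z (the intrinsics and any distortion apply to the point x, -y, -z); pixel columns grow to the right and rows downward; lengths in mm; the calibration is good to about 2 mm. A picture is of the moment at which its call begins. There is no depth.
- job_done(): hands the job in, once; it reports no verdict.
The state is a dict: "clock": time; "joints": joint angles; "joint_vel": joint speeds; "joint_efforts": joint torques, N m; "position": TCP position; "ee_rot": TCP orientation; "contact_force": force on the tool from outside, world axes, zero at the start; "wrist_torque": the same for the moment, N m; "gripper_width": finger opening in mm.
Only numpy, scipy, OpenCV 4.12 (cv2) and the standard library are available. Lean on these libraries where they do the work, as an engineer would, in place of code of your own. Each camera call takes 0.05 s, during which the arm holds its last target. There are 200 camera calls.

### The job

The steel bracket is already set in the bench vise: first push the vise's sliding jaw fully shut to clamp it. Then pick up the amber glass indicator lens, set it flat on the bracket's shelf with its foot's long side along the long flange, slide it into the corner so that it presses on both flanges at once, firmly but not so hard as to chip the glass, and finish still holding it pressed there. Leave the terminal strip, standoffs and knob where they lie.

Things in the scene. Friction and masses are not known exactly. Their poses are not given: they have to be found in the camera images.
- vise: Dark cast-iron bench vise fixed to the bench, jaws 92 mm wide, tops 111 mm above the bench. Origin at bench level under the gripping face of the fixed jaw. Its x axis is level and runs from the sliding jaw (robot's side) to the fixed jaw, y is level along the jaws, z up.
- bracket: Steel bracket, immovable in the vise, origin and axes as the vise's. Its 8 mm tongue hangs between the jaws; its shelf is a level plate 6 mm thick, top 118 mm above the bench, from x -8 to +100 mm and y -65 to +65 mm. Two low upstanding flanges at right angles meet at one far corner of the shelf.
- jaw (a joint): Travel of the vise's sliding jaw, m: 0 is fully shut on the bracket's tongue, up to 0.05 open (away from the fixed jaw, along the vise's -x). It stays where left and needs about 6 to 10 N to slide.
- jaw_face (a point): Midway along the flat outer (robot's side) face of the sliding jaw, 100 mm above the bench; moves with the jaw, axes as the vise's. Push this face along the vise's +x to shut the jaw. The face is flat from 75 to 111 mm above the bench; below it the screw head and cross bar stick out 22 mm, at most 70 mm above the bench.
- corner (a point): Inner corner where both flanges meet the shelf's top, 118 mm above the bench, at vise x 94, y 59 mm; axes as the vise's. The long flange lies to its +x, the short one to its +y, free shelf to -x and -y. With the lens home, the lens's origin lies 22 mm to -x and 30 mm to -y of this point at the same height.
- long_flange: Dark steel flange standing 12 mm above the shelf along its far (+x) edge, 130 mm long in the vise's y, 6 mm thick. Its reported origin is the vise's origin. The lens's glass chips if pressed on it with more than 60 N.
- short_flange: Dark steel flange standing 12 mm above the shelf along its +y edge, 70 mm long in the vise's x, 6 mm thick, meeting the long flange at the corner. Its reported origin is the vise's origin. The lens's glass chips if pressed on it with more than 60 N.
- lens: Amber glass indicator lens, 0.11 to 0.23 kg, loose, upright on the bench: a foot 60 (its x) by 44 (its y) by 14 mm high, centred on it a boss 40 (x) by 28 mm (y) up to 42 mm above its underside, to be gripped across the 28 mm. The foot is 2 mm higher than the flanges. Origin at the centre of the underside. Either end may face the short flange.
- terminal_strip: Bystander: grey plastic terminal strip 90 x 24 x 20 mm lying on the bench, origin at the centre of its underside. Must not be shifted.
- standoff_a: Bystander: brass hex standoff 18 mm across, 43 mm tall, standing; origin at the centre of its underside. Must not be shifted.
- standoff_b: Bystander: second brass hex standoff, like the first.
- knob: Bystander: black knurled knob 37 mm across, 22 mm tall, standing; origin at the centre of its underside. Must not be shifted.

How it is judged:
By the outcome, as a careful person would: the job done as asked, in the order asked, and still so for the second after the job is handed in, while the arm keeps its last pose, push and grip.
It also fails if it takes over 58 s, if anything falls off the work surface, if the arm or the gripper's body presses on something with over 40 N, if the wrist force passes 120 N, or if a joint passes its speed limit or range.

## Working session

There is one attempt and no reset: what is moved stays moved. The work goes in short steps, Python scripts to look and compute and a tool call to move; the robot and the scene stay as the last step left them, time stands still between calls to the robot, and variables do not carry over. Pictures are saved under pics/ and viewed, about 8 in all and at most 12, crops included, and the job is handed in when it is done.

Besides the shell and the picture viewer there is one more tool, called after ">>>" in YAML: its name, and indented under it one key for each argument. servo_tool: Moves the arm, as the interface text tells. Its arguments: {"type":"object","properties":{"rows":{"type":"array","items":{"type":"array","items":{"type":"number"}}}},"required":["rows"]}

```bash
ls; mkdir -p pics
cat > h.py <<'E'
from bench import *
import numpy as np, cv2
from scipy.spatial.transform import Rotation as R
def cam(n):
    d=get_image(n); return d["image"],np.array(d["mtx"]),np.array(d["extrinsics"])
def ray(px,K,E,z):
    px=np.atleast_2d(px).astype(float)
    v=np.c_[(px-K[[0,1],2])/[K[0,0],K[1,1]],np.ones(len(px))]*[1,-1,-1]
    w=v@E[:3,:3].T; o=E[:3,3]
    return o+w*((z-o[2])/w[:,2])[:,None]
def proj(P,K,E):
    P=np.atleast_2d(P).astype(float); c=(P-E[:3,3])@E[:3,:3]*[1,-1,-1]
    u=c@K.T; return u[:,:2]/u[:,2:]
E
python3 - <<'E'
from h import *
s=read_state(); print({k:np.round(v,3) for k,v in s.items()})
for n in("scene","top"):
    d=get_image(n); print(n,d.keys(),d["mtx"],np.round(d["extrinsics"],3))
    cv2.imwrite(f"pics/{n}0.png",d["image"][:,:,::-1])
E
```

```text
pics
{'clock': np.float64(0.0), 'joints': array([-8.590e-01,  3.860e-01,  7.000e-03, -1.000e-03, -1.194e+00,
       -2.590e-01]), 'joint_vel': array([ 0.003,  0.002,  0.   , -0.   ,  0.001, -0.001]), 'joint_efforts': array([ 1.0000e-03, -3.9229e+01,  1.8840e+01,  4.1860e+00, -5.0000e-03,
        0.0000e+00]), 'position': array([ 273.235, -561.49 ,  241.207]), 'ee_rot': array([-0.224,  0.975,  0.001, -0.   ]), 'contact_force': array([0.936, 0.114, 0.31 ]), 'wrist_torque': array([-0.008, -0.022,  0.004]), 'gripper_width': np.float64(85.334)}
scene dict_keys(['image', 'mtx', 'extrinsics']) [[447.71471056   0.         255.25131729]
 [  0.         447.71471056 188.88839674]
 [  0.           0.           1.        ]] [[ 9.72000e-01 -1.49000e-01  1.80000e-01  7.66748e+02]
 [ 2.33000e-01  6.69000e-01 -7.05000e-01 -7.11391e+02]
 [-1.50000e-02  7.28000e-01  6.86000e-01  7.58771e+02]
 [ 0.00000e+00  0.00000e+00  0.00000e+00  1.00000e+00]]
top dict_keys(['image', 'mtx', 'extrinsics']) [[360.26238433   0.         256.0099569 ]
 [  0.         360.26238433 191.20773792]
 [  0.           0.           1.        ]] [[-2.900000e-02  9.890000e-01 -1.460000e-01  4.487490e+02]
 [-9.990000e-01 -3.100000e-02 -1.600000e-02 -1.687100e+01]
 [-2.000000e-02  1.450000e-01  9.890000e-01  1.052525e+03]
 [ 0.000000e+00  0.000000e+00  0.000000e+00  1.000000e+00]]
```

View pics/scene0.png

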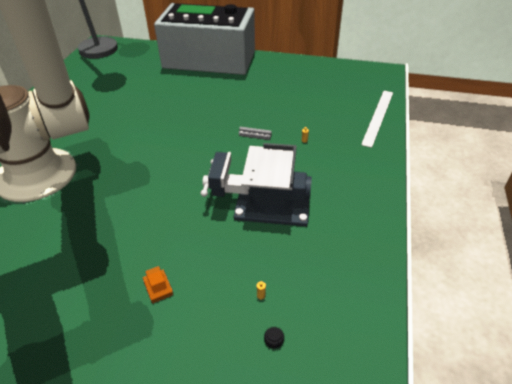

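View pics/top0.png

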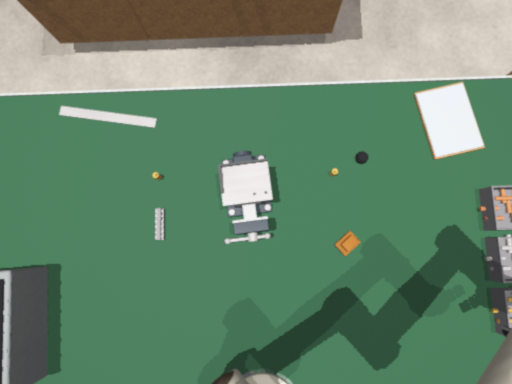

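Scene view: vise at about (260,180), lens at (157,283), strip (255,132), standoffs (305,134) and (261,290), knob (274,337). Top view: shelf at (246,184), open jaw (250,226), lens (348,244).

Run:
```python
from h import *
im={}
for n in("scene","top"):
    I,K,E=cam(n); im[n]=I
    hsv=cv2.cvtColor(I,cv2.COLOR_RGB2HSV)
    # lens
    m=cv2.inRange(hsv,(4,140,90),(18,255,255)); m=cv2.morphologyEx(m,cv2.MORPH_OPEN,np.ones((3,3)))
    for c in cv2.findContours(m,0,1)[0]:
        a=cv2.contourArea(c)
        if a<60: continue
        r=cv2.minAreaRect(c); b=cv2.boxPoints(r)
        print(n,"orange",a,r,"z14",np.round(ray(b,K,E,14)[:,:2]).tolist())
    m=cv2.inRange(hsv,(0,0,185),(180,60,255))
    x0,y0,x1,y1=(235,135,305,200) if n=="scene" else (200,145,290,215)
    mm=np.zeros_like(m); mm[y0:y1,x0:x1]=m[y0:y1,x0:x1]
    mm=cv2.morphologyEx(mm,cv2.MORPH_OPEN,np.ones((5,5)))
    c=max(cv2.findContours(mm,0,1)[0],key=cv2.contourArea)
    r=cv2.minAreaRect(c); q=cv2.approxPolyDP(c,4,True)[:,0]
    print(n,"shelf",cv2.contourArea(c),r,q.tolist(),np.round(ray(q,K,E,118)[:,:2]).tolist())
    b=cv2.boxPoints(r); print(np.round(ray(b,K,E,118)[:,:2]).tolist())
a=cv2.resize(im["scene"][140:230,195:320],None,fx=5,fy=5,interpolation=2)
b=cv2.resize(im["top"][145:265,200:380],None,fx=4,fy=4,interpolation=2)
cv2.imwrite("pics/a.png",a[:,:,::-1]);cv2.imwrite("pics/b.png",b[:,:,::-1])
```

```text
scene orange 601.0 ((156.0798797607422, 282.59173583984375), (30.230772018432617, 23.384618759155273), 67.38013458251953) z14 [[400.0, -239.0], [434.0, -208.0], [482.0, -266.0], [449.0, -295.0]]
scene orange 1123.5 ((460.0643615722656, 84.85643768310547), (103.5833740234375, 12.238958358764648), 5.710592269897461) z14 [[934.0, 625.0], [938.0, 705.0], [1255.0, 705.0], [1239.0, 628.0]]
scene orange 1525.5 ((320.5, 28.0), (56.0, 33.0), 90.0) z14 [[499.0, 1273.0], [639.0, 1301.0], [693.0, 781.0], [580.0, 757.0]]
scene orange 2604.5 ((240.0, 26.5), (53.0, 132.0), 90.0) z14 [[-64.0, 1162.0], [507.0, 1274.0], [583.0, 781.0], [120.0, 685.0]]
scene orange 416.0 ((156.0, 19.0), (38.0, 24.0), 90.0) z14 [[-195.0, 1136.0], [-90.0, 1157.0], [53.0, 796.0], [-38.0, 778.0]]
scene shelf 1737.5 ((263.5347900390625, 166.18231201171875), (56.26822280883789, 40.0275993347168), 2.436648368835449) [[250, 146], [235, 185], [288, 187], [292, 151]] [[553.0, 86.0], [554.0, -50.0], [664.0, -32.0], [651.0, 89.0]]
[[553.0, -50.0], [521.0, 83.0], [650.0, 102.0], [670.0, -32.0]]
top orange 288.5 ((346.9425048828125, 242.86282348632812), (15.521894454956055, 20.601787567138672), 48.8140754699707) z14 [[444.0, -217.0], [481.0, -264.0], [447.0, -290.0], [411.0, -244.0]]
top shelf 1731.0 ((244.83843994140625, 183.28822326660156), (38.063148498535156, 49.9578857421875), 82.40535736083984) [[267, 162], [223, 167], [223, 204], [271, 199]] [[664.0, -33.0], [654.0, 84.0], [556.0, 86.0], [565.0, -40.0]]
[[653.0, 98.0], [666.0, -33.0], [565.0, -43.0], [552.0, 87.0]]
```

View pics/a.png

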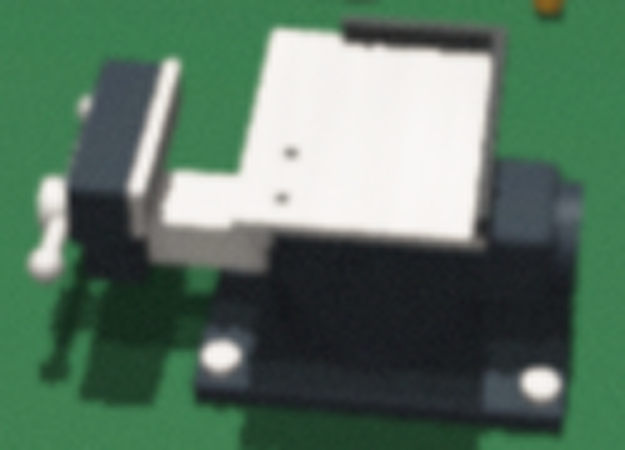

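View pics/b.png

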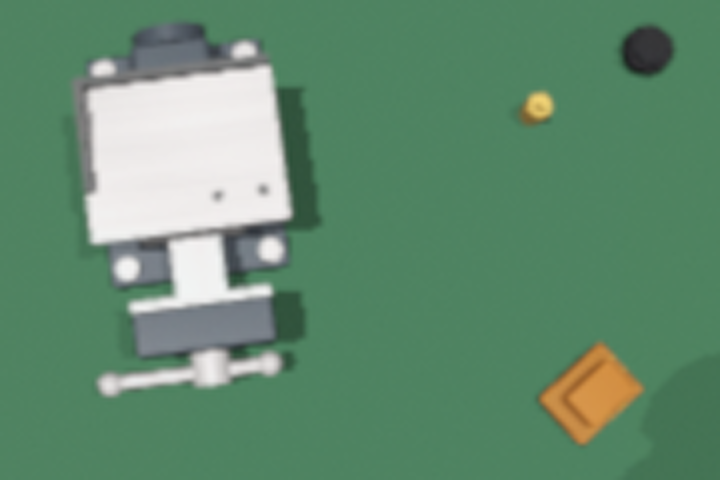

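Scene crop: short flange runs along the shelf's far-left (+y) edge, long flange along the +x edge, and the jaw is open. Top crop: inner corner near (88,85), shelf near corners (91,243) and (292,217), jaw's outer top edge (138,356)–(275,339), and the lens's foot is clear of its neighbours.

```bash
cat >> h.py <<'E'
def fit2(m,w):
    m=np.array(m,float);w=np.array(w,float);a=m-m.mean(0);b=w-w.mean(0)
    th=np.arctan2((a[:,0]*b[:,1]-a[:,1]*b[:,0]).sum(),(a*b).sum())
    r=np.array([[np.cos(th),-np.sin(th)],[np.sin(th),np.cos(th)]])
    t=w.mean(0)-r@m.mean(0); return th,r,t,w-(m@r.T+t)
E
python3 - <<'E'
from h import *
def sub(I,p):
    g=cv2.cvtColor(I,cv2.COLOR_RGB2GRAY)
    return cv2.cornerSubPix(g,np.array(p,np.float32).reshape(-1,1,2),(4,4),(-1,-1),(3,50,.01))[:,0]
I,K,E=cam("top")
p0=np.array([(88,85),(91,243),(292,217),(270,67)])/4+[199.6,144.6]
p=sub(I,p0); w=ray(p,K,E,118)[:,:2]
th,r,t,res=fit2([(94,59),(-8,65),(-8,-65),(94,-65)],w)
print("moved px",np.round(p-p0,1).tolist(),"w",w.round(1).tolist()); print("yaw",np.degrees(th),"t",t,"res",res.round(1).tolist())
pj=np.array([(138,356),(275,339)])/4+[199.6,144.6]; pj2=sub(I,pj)
for q in(pj,pj2): print("jaw outer in vise",((ray(q,K,E,111)[:,:2]-t)@r).round(1).tolist())
print("corner",r@[94,59]+t,"lens home",r@[72,29]+t)
I,K,E=cam("scene")
p0=np.array([(237,222),(272,30)])/5+[194.6,139.6]; p=sub(I,p0); w=ray(p,K,E,118)[:,:2]
print("scene",np.round(p-p0,1).tolist(),w.round(1).tolist(),"model",(np.array([(-8,-65),(-8,65)])@r.T+t).round(1).tolist())
hsv=cv2.cvtColor(I,cv2.COLOR_RGB2HSV); m=cv2.inRange(hsv,(4,140,90),(18,255,255))
# lens predicted corners vs scene
a=np.radians(-51.8); rl=np.array([[np.cos(a),-np.sin(a)],[np.sin(a),np.cos(a)]])
P=np.c_[np.array([(30,22),(30,-22),(-30,-22),(-30,22)])@rl.T+[446,-254],[0]*4]
print("foot corners scene px",proj(P,K,E).round(1).tolist(),cv2.boundingRect(m[260:310,130:190]))
E
```

```text
moved px [[1.8, -0.3], [0.2, 0.2], [-0.4, 0.5], [-1.4, -1.0]] w [[658.1, 82.8], [551.6, 86.8], [563.8, -43.4], [668.7, -29.9]]
yaw 4.905354842887811 t [567.58506342  21.88827211] res [[1.9, -5.9], [-2.4, 0.8], [-1.4, 0.1], [1.9, 4.9]]
jaw outer in vise [[-86.0, 44.2], [-85.3, -45.6]]
jaw outer in vise [[-86.0, 44.2], [-91.9, -45.3]]
corner [656.19567804  88.71011717] lens home [636.84155847  56.93877701]
scene [[-0.2, 0.1], [0.3, -0.3]] [[567.6, -44.2], [550.6, 88.8]] model [[565.2, -43.6], [554.1, 86.0]]
foot corners scene px [[173.8, 295.0], [152.2, 303.2], [144.4, 280.0], [165.2, 272.5]] (13, 7, 29, 34)
```

>>> servo_tool:
  rows:
    - [0,0,0,-1,0,0,7]
    - [0,0,0,0,0,0,7]
    - [0,0,0,0,0,0,7]

```text
clock: 0.6
position: [273.5, -562.0, 252.6]
ee_rot: [-0.041, 0.999, -0.0, 0.0]
contact_force: [1.1, 0.3, 0.2]
gripper_width: 44.1
```

>>> servo_tool:
  rows:
    - [0,-1.75,4.65,0,0,0,0]
    - [0,-1.75,4.65,0,0,0,0]
    - [0,-1.75,4.65,0,0,0,0]
    - [0,-1.75,4.65,0,0,0,0]
    - [0,-1.75,4.65,0,0,0,0]
    - [0,-1.75,4.65,0,0,0,0]
    - [0,-1.75,4.65,0,0,0,0]
    - [0,-1.75,4.65,0,0,0,0]
    - [0,-1.75,4.65,0,0,0,0]
    - [0,-1.75,4.65,0,0,0,0]
    - [0,-1.75,4.65,0,0,0,0]
    - [0,-1.75,4.65,0,0,0,0]

```text
clock: 1.8
position: [434.6, 14.1, 252.8]
ee_rot: [-0.043, 0.999, 0.0, 0.001]
contact_force: [1.6, -0.1, 0.7]
gripper_width: 0.1
```

Run:
```python
from h import *
s=read_state(); print(s["position"],s["joints"].round(2) if hasattr(s["joints"],'round') else s["joints"])
d=cv2.imread("pics/top0.png",0).astype(float); _,K,E=cam("top"); _,Ks,Es=cam("scene")
ds=cv2.imread("pics/scene0.png",0).astype(float)
def edge(g,fix,lo,hi,axis):   # steepest gradient, subpixel by centroid; axis=0: scan rows at columns fix
    out=[]
    for f in fix:
        v=g[lo:hi,f] if axis==0 else g[f,lo:hi]
        w=np.abs(np.diff(v)); k=w.argmax(); i=np.arange(max(k-1,0),min(k+2,len(w)))
        q=lo+.5+(w[i]*i).sum()/w[i].sum(); out.append((f,q) if axis==0 else (q,f))
    return np.array(out)
def line(p): 
    v=cv2.fitLine(p.astype(np.float32),cv2.DIST_HUBER,0,.01,.01).ravel(); n=np.array([-v[1],v[0]]); return np.degrees(np.arctan2(v[1],v[0])),v[2:],np.abs((p-v[2:])@n).max(), n
for nm,g,k,e,a in(("top near",d,(K,E),list(range(226,240))+list(range(262,270)),(197,210,0)),
 ("top far",d,(K,E),range(228,264),(156,170,0)),
 ("top left(short)",d,(K,E),range(172,190),(216,228,1)),
 ("top right",d,(K,E),range(166,195),(262,278,1)),
 ("scene left",ds,(Ks,Es),range(150,180),(238,256,1)),
 ("scene near",ds,(Ks,Es),range(250,288),(182,192,0)),):
    p=edge(g,e,*a); w=ray(p,*k,118)[:,:2]; A,c,r,n=line(w); print(nm,round(A,2),c.round(1),"maxres",r.round(1))
```

```text
[434.58679258  14.14182714 252.79752802] [ 0.41  0.04 -0.41  0.   -1.11 -1.89]
top near -84.46 [555.4  44.2] maxres 9.3
top far -84.39 [661.4  22.4] maxres 0.8
top left(short) 0.78 [618.   85.7] maxres 2.2
top right 5.72 [613.7 -39.6] maxres 0.6
scene left -83.89 [556.1  29. ] maxres 17.8
scene near 5.71 [620.2 -38.7] maxres 1.3
```

>>> servo_tool:
  rows:
    - [0,0,-0.5,4,0,0,-0.8]
    - [0,0,0,4,0,0,0]
    - [0,0,0,4,0,0,0]
    - [0,0,0,3.9,0,0,0]
    - [0,0,0,0,0,0,0]
    - [0,-1,0,0,0,0,0]
    - [0,-1,0,0,0,0,0]
    - [0,-0.5,0,0,0,0,0]

```text
clock: 2.7
position: [463.1, 10.3, 95.6]
ee_rot: [-0.05, 0.999, 0.001, 0.003]
contact_force: [-0.4, 1.1, 0.2]
gripper_width: 0.3
```

>>> servo_tool:
  rows:
    - [0,-0.5,0,0,0,0,0]
    - [0,-0.5,0,0,0,0,0]
    - [0,-0.5,0,0,0,0,0]
    - [0,-0.5,0,0,0,0,0]
    - [0,-0.5,0,0,0,0,0]
    - [0,-0.5,0,0,0,0,0]

```text
clock: 3.3
position: [486.6, 11.7, 92.9]
ee_rot: [-0.05, 0.999, -0.001, -0.004]
contact_force: [-7.3, 0.8, 6.4]
gripper_width: -0.1
```

>>> servo_tool:
  rows:
    - [0,-0.4,0,0,0,0,0]
    - [0,-0.4,0,0,0,0,0]
    - [0,-0.4,0,0,0,0,0]
    - [0,-0.4,0,0,0,0,0]
    - [0,-0.4,0,0,0,0,0]

```text
clock: 3.8
position: [506.5, 13.7, 92.9]
ee_rot: [-0.05, 0.999, -0.001, -0.004]
contact_force: [-7.1, 0.4, 4.5]
gripper_width: 0.1
```

>>> servo_tool:
  rows:
    - [0,-0.3,0,0,0,0,0]
    - [0,-0.2,0,0,0,0,0]
    - [0,-0.2,0,0,0,0,0]
    - [0,-0.2,0,0,0,0,0]

```text
clock: 4.2
position: [511.9, 14.0, 92.4]
ee_rot: [-0.049, 0.999, -0.001, -0.008]
contact_force: [-16.8, 1.0, 11.9]
gripper_width: -0.0
```

>>> servo_tool:
  rows:
    - [0,-0.2,0,0,0,0,0]
    - [0,-0.2,0,0,0,0,0]
    - [0,0,0,0,0,0,0]

```text
clock: 4.5
position: [511.9, 13.6, 91.7]
ee_rot: [-0.049, 0.999, -0.002, -0.012]
contact_force: [-23.0, 2.4, 14.0]
gripper_width: -0.1
```

>>> servo_tool:
  rows:
    - [0,1,0,0,0,0,0]
    - [0,2,0,0,0,0,0]
    - [0,2,0,-3,0,0,0]
    - [0,0,0,-4,0,0,0]
    - [0.6,0,-2,-4,0,0,-8]
    - [0.6,0,-4,0,0,0,-8]
    - [0.6,0,0,0,0,0,0]

```text
clock: 5.2
position: [485.5, -48.6, 205.2]
ee_rot: [-0.186, 0.983, -0.0, 0.002]
contact_force: [-0.4, 0.3, -0.7]
gripper_width: 43.3
```

Run:
```python
from h import *
I,K,E=cam("scene"); T,K2,E2=cam("top")
a=cv2.resize(I[140:230,195:320],None,fx=4,fy=4,interpolation=2); b=cv2.resize(T[150:260,205:285],None,fx=3.27,fy=3.27,interpolation=2)
h=np.zeros((max(a.shape[0],b.shape[0]),a.shape[1]+b.shape[1],3),np.uint8); h[:a.shape[0],:a.shape[1]]=a; h[:b.shape[0],a.shape[1]:]=b
cv2.imwrite("pics/shut.png",h[:,:,::-1])
cv2.imwrite("pics/top1.png",T[:,:,::-1])
s=read_state(); print(s["position"],np.round(s["ee_rot"],4),s["contact_force"],np.round(s["joints"],2))
```

```text
[484.0347508  -47.08272422 203.41928644] [-1.849e-01  9.828e-01  1.000e-04  3.000e-04] [0.22257039 0.96167718 0.23809161] [ 0.24  0.18 -0.38 -0.   -1.01 -1.44]
```

View pics/shut.png

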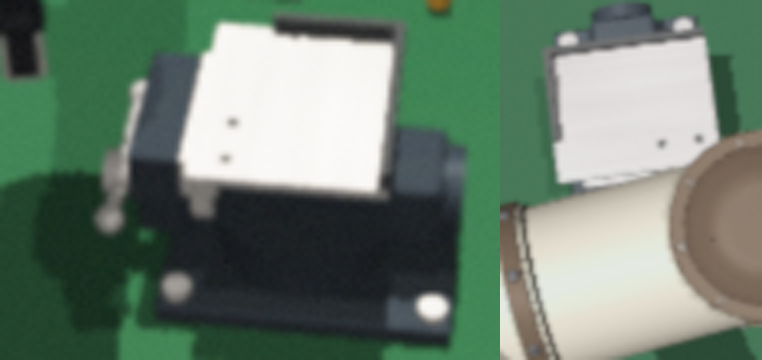

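Jaw is shut on the tongue in both views; the shelf with both flanges is clear. Now to the lens.

>>> servo_tool:
  rows:
    - [0.6,2.2,-3.58,0,0,0,0]
    - [0.6,2.2,-3.58,0,0,0,0]
    - [0.6,2.2,-3.58,0,0,0,0]
    - [0.6,2.2,-3.58,0,0,0,0]
    - [0.6,2.2,-3.58,0,0,0,0]
    - [0.6,0,0,0,0,0,-8.3]
    - [0.6,0,0,0,0,0,-8.3]
    - [0.6,0,0,0,0,0,-8.3]
    - [0.6,0,0,0,0,0,-8.3]
    - [0.6,0,0,0,0,0,-8.3]
    - [0.6,0,0,0,0,0,-8.3]
    - [0.6,0,0,0,0,0,-8.3]

```text
clock: 6.5
position: [447.3, -252.4, 202.6]
ee_rot: [-0.642, 0.766, 0.001, -0.0]
contact_force: [0.1, -0.1, 0.3]
gripper_width: 51.6
```

>>> servo_tool:
  rows:
    - [0.6,0,0,0,0,0,-8.1]
    - [0.6,0,0,0,0,0,-8.1]
    - [0.6,0,0,0,0,0,-8.1]
    - [0.6,0,0,0,0,0,-8.1]
    - [0.6,0,0,0,0,0,-8.1]
    - [0.6,0,0,4,0,0,-8.1]
    - [0.6,0,0,4,0,0,0]
    - [0.6,0,0,0,0,0,0]

```text
clock: 7.3
position: [443.3, -251.3, 118.2]
ee_rot: [0.899, -0.437, -0.006, 0.001]
contact_force: [0.1, -0.5, -0.7]
gripper_width: 51.2
```

Run:
```python
from h import *
I,K,E=cam("scene")
s=read_state(); p=np.array(s["position"]); r=R.from_quat(s["ee_rot"]).as_matrix()
print(p.round(1),np.degrees(np.arctan2(r[1,0],r[0,0])),r[:,2].round(3),s["gripper_width"],np.round(s["joints"],2))
a=cv2.resize(I[190:320,80:240],None,fx=4.5,fy=4.5,interpolation=2)
cv2.imwrite("pics/near.png",a[:,:,::-1])
hsv=cv2.cvtColor(I,cv2.COLOR_RGB2HSV); m=cv2.inRange(hsv,(4,140,60),(18,255,255)); print(cv2.boundingRect(m[260:310,130:190]))
```

```text
[ 445.7 -252.4  121.2] -51.80924023816726 [-0.007  0.001 -1.   ] 51.36718900152986 [-0.2   0.33 -0.43  0.   -0.83  0.86]
(13, 6, 30, 37)
```

View pics/near.png

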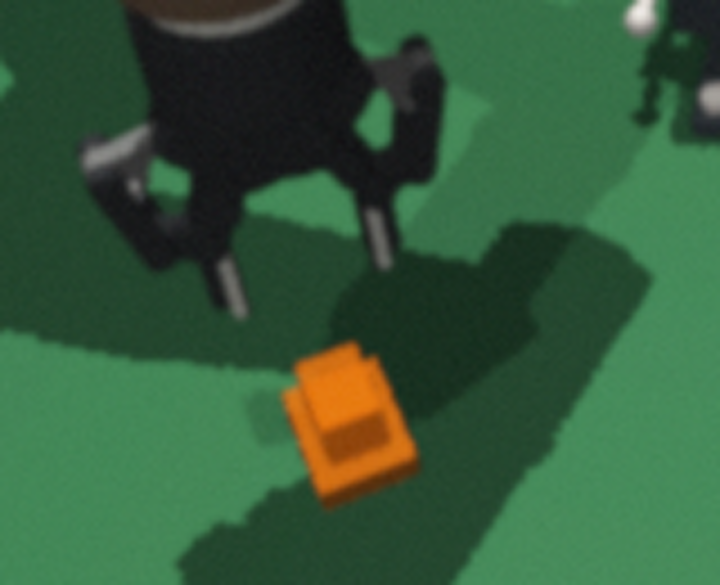

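Gripper straddles the lens, jaws across the 28 mm; foot corners at (172.8,293.5) and (152.6,302.5), within about 1 px of prediction. Descend and grip.

>>> servo_tool:
  rows:
    - [0.6,0,0,3,0,0,0]
    - [0.6,0,0,3,0,0,0]
    - [0.6,0,0,2,0,0,0]
    - [0.6,0,0,1,0,0,0]
    - [0.6,0,0,0,0,0,0]
    - [0.6,0,0,0,0,0,0]

```text
clock: 7.95
position: [448.6, -253.6, 34.8]
ee_rot: [0.9, -0.437, 0.001, -0.0]
contact_force: [1.3, 0.3, -0.2]
gripper_width: 51.2
```

>>> servo_tool:
  rows:
    - [0.6,0,0,0.3,0,0,0]
    - [0.6,0,0,0,0,0,0]

```text
clock: 8.15
position: [447.7, -253.5, 31.1]
ee_rot: [0.899, -0.437, 0.001, -0.0]
contact_force: [-1.0, -0.5, -0.3]
gripper_width: 51.5
```

>>> servo_tool:
  rows:
    - [0.6,0,0,0,0,0,0]

```text
clock: 8.25
position: [447.5, -253.5, 30.9]
ee_rot: [0.899, -0.437, 0.001, -0.0]
contact_force: [-0.1, 0.6, -0.0]
gripper_width: 51.3
```

Height about 31 (noise around 1 mm). Lower 2 mm more and close.

>>> servo_tool:
  rows:
    - [0.6,0,0,0.2,0,0,0]
    - [0.3,0,0,0,0,0,0]
    - [0.2,0,0,0,0,0,0]
    - [0,0,0,0,0,0,0]
    - [0,0,0,0,0,0,0]
    - [0,0,0,0,0,0,0]
    - [0,0,0,0,0,0,0]

```text
clock: 8.95
position: [447.3, -253.4, 28.5]
ee_rot: [0.899, -0.437, 0.0, 0.0]
contact_force: [-0.1, -0.8, 3.0]
gripper_width: 27.0
```

>>> servo_tool:
  rows:
    - [0,0,0,-2,0,0,0]
    - [0,0,0,-4,0,0,0]
    - [0,0,0,-4,0,0,8.1]
    - [0,0,0,-4,0,0,8.1]
    - [0,0,0,-2,0,0,8.1]
    - [0,0,0,0,0,0,8.2]
    - [0,0,0,0,0,0,0]

```text
clock: 9.65
position: [446.9, -253.1, 188.4]
ee_rot: [0.741, -0.671, 0.0, -0.0]
contact_force: [-0.4, 0.5, -2.4]
gripper_width: 26.7
```

>>> servo_tool:
  rows:
    - [0,-3.48,-2.57,0,0,0,0]
    - [0,-3.48,-2.57,0,0,0,0]
    - [0,-3.48,-2.57,0,0,0,0]
    - [0,-3.48,-2.57,0,0,0,0]
    - [0,-3.48,-2.57,0,0,0,0]
    - [0,-3.48,-2.57,0,0,0,0]
    - [0,-3.48,-2.57,0,0,0,0]
    - [0,-3.48,-2.57,0,0,0,0]
    - [0,0,0,0,0,0,0]
    - [0,0,0,0,0,0,0]

```text
clock: 10.65
position: [623.6, 44.8, 186.1]
ee_rot: [0.742, -0.67, -0.001, 0.002]
contact_force: [-0.9, -0.1, -1.9]
gripper_width: 27.2
```

Run:
```python
from h import *
I,K,E=cam("scene")
s=read_state(); p=np.array(s["position"]); r=R.from_quat(s["ee_rot"]).as_matrix()
print(p.round(1),np.degrees(np.arctan2(r[1,0],r[0,0])),r[:,2].round(3),s["gripper_width"],np.round(s["contact_force"],1),np.round(s["joints"],2))
a=cv2.resize(I[80:220,180:340],None,fx=4.2,fy=4.2,interpolation=2)
cv2.imwrite("pics/over.png",a[:,:,::-1])
c,sn=np.cos(np.radians(5.7)),np.sin(np.radians(5.7)); print("vise xy",[c*p[0]+sn*p[1]-565.5,-sn*p[0]+c*p[1]+35.2])
```

```text
[623.3  43.9 186.6] -84.21313403899677 [-0.004 -0.001 -1.   ] 27.040460066346526 [-0.3 -0.1 -1.9] [ 0.33  0.43 -0.07 -0.   -1.08 -0.23]
vise xy [np.float64(59.060348539689016), np.float64(16.935862195740064)]
```

View pics/over.png

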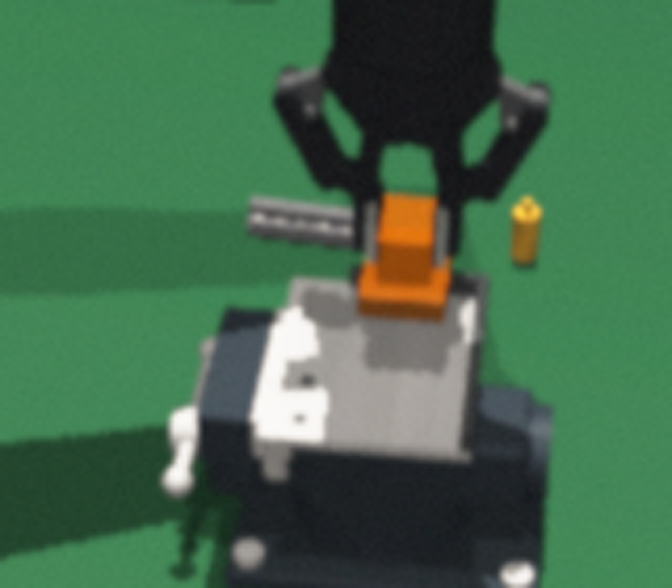

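The lens hangs level and square over the shelf, with its foot's near lower edge at crop (360,303)–(443,318). Casting these gives the lens in the vise frame.

Run:
```python
from h import *
I,K,E=cam("scene")
px=np.array([(360,303),(443,318),(362,284),(448,294)])/4.2+[179.6,79.6]
c,sn=np.cos(np.radians(5.7)),np.sin(np.radians(5.7))
for q,z in((px[:2],158),(px[2:],172)):
    w=ray(q,K,E,z); print([[round(c*a+sn*b-565.5,1),round(-sn*a+c*b+35.2,1)] for a,b,_ in w])
```

```text
[[np.float64(37.2), np.float64(-0.6)], [np.float64(80.3), np.float64(-7.7)]]
[[np.float64(38.4), np.float64(-2.7)], [np.float64(82.2), np.float64(-5.7)]]
```

Cross-flange position agrees (centre x 59). Along the flange the picture reads up to 9 mm closer to the short flange, so I back off 8 mm that way before lowering.

>>> servo_tool:
  rows:
    - [0,0.8,0,0,0,0,0]
    - [0,0,0,1.5,0,0,0]
    - [0,0,0,1.5,0,0,0]
    - [0,0,0,0.4,0,0,0]
    - [0,0,0,0,0,0,0]
    - [0,0,0,0,0,0,0]

```text
clock: 11.35
position: [625.5, 35.4, 155.2]
ee_rot: [0.741, -0.671, 0.001, -0.0]
contact_force: [-0.8, 0.8, -1.5]
gripper_width: 27.1
```

>>> servo_tool:
  rows:
    - [0,0,0,0.2,0,0,0]
    - [0,0,0,0,0,0,0]

```text
clock: 11.55
position: [625.2, 36.0, 152.7]
ee_rot: [0.741, -0.671, 0.0, -0.0]
contact_force: [-0.4, -0.2, -1.0]
gripper_width: 27.1
```

>>> servo_tool:
  rows:
    - [0,0,0,0.2,0,0,0]
    - [0,0,0,0,0,0,0]

```text
clock: 11.75
position: [625.0, 36.1, 150.2]
ee_rot: [0.741, -0.671, -0.0, 0.0]
contact_force: [-0.8, 0.0, -2.5]
gripper_width: 26.9
```

>>> servo_tool:
  rows:
    - [0,0,0,0.15,0,0,0]
    - [0,0,0,0,0,0,0]

```text
clock: 11.95
position: [624.9, 36.0, 148.6]
ee_rot: [0.741, -0.671, -0.0, 0.0]
contact_force: [-0.4, 0.7, -2.2]
gripper_width: 26.9
```

>>> servo_tool:
  rows:
    - [0,0,0,0.1,0,0,0]
    - [0,0,0,0,0,0,0]

```text
clock: 12.15
position: [625.0, 36.0, 147.6]
ee_rot: [0.741, -0.671, -0.0, 0.0]
contact_force: [0.6, 0.2, -1.4]
gripper_width: 26.9
```

>>> servo_tool:
  rows:
    - [0,0,0,0.1,0,0,0]
    - [0,0,0,0,0,0,0]

```text
clock: 12.35
position: [625.0, 36.0, 146.7]
ee_rot: [0.741, -0.671, -0.0, 0.0]
contact_force: [0.1, -0.7, -1.4]
gripper_width: 27.0
```

>>> servo_tool:
  rows:
    - [0,0,0,0.1,0,0,0]
    - [0,0,0,0,0,0,0]

```text
clock: 12.55
position: [625.2, 36.0, 146.5]
ee_rot: [0.741, -0.671, 0.0, -0.0]
contact_force: [-1.1, 0.1, 1.7]
gripper_width: 27.0
```

>>> servo_tool:
  rows:
    - [0,0,0,0.1,0,0,0]
    - [0,0,0,0,0,0,0]

```text
clock: 12.75
position: [625.2, 36.0, 146.5]
ee_rot: [0.741, -0.671, 0.0, -0.0]
contact_force: [-2.4, -0.6, 5.9]
gripper_width: 27.0
```

Seated on the shelf (z stays at 146.5, force rising). Slide toward the long flange.

>>> servo_tool:
  rows:
    - [0,0,-0.3,0,0,0,0]
    - [0,0,-0.3,0,0,0,0]
    - [0,0,-0.2,0,0,0,0]
    - [0,0,0,0,0,0,0]

```text
clock: 13.15
position: [633.1, 36.5, 146.5]
ee_rot: [0.741, -0.671, 0.0, 0.0]
contact_force: [-4.2, -0.4, 6.9]
gripper_width: 26.8
```

>>> servo_tool:
  rows:
    - [0,0,-0.2,0,0,0,0]
    - [0,0,0,0,0,0,0]

```text
clock: 13.35
position: [635.1, 36.7, 146.5]
ee_rot: [0.741, -0.671, 0.0, 0.0]
contact_force: [-2.7, -0.3, 5.9]
gripper_width: 26.8
```

>>> servo_tool:
  rows:
    - [0,0,-0.2,0,0,0,0]
    - [0,0,0,0,0,0,0]

```text
clock: 13.55
position: [637.0, 36.8, 146.5]
ee_rot: [0.741, -0.671, 0.0, 0.0]
contact_force: [-3.7, 0.2, 6.2]
gripper_width: 27.0
```

>>> servo_tool:
  rows:
    - [0,0,-0.15,0,0,0,0]
    - [0,0,0,0,0,0,0]

```text
clock: 13.75
position: [637.3, 36.8, 146.5]
ee_rot: [0.741, -0.671, -0.0, 0.001]
contact_force: [-6.5, -0.3, 8.4]
gripper_width: 26.8
```

>>> servo_tool:
  rows:
    - [0,0,-0.15,0,0,0,0]
    - [0,0,0,0,0,0,0]

```text
clock: 13.95
position: [637.4, 36.9, 146.6]
ee_rot: [0.741, -0.671, -0.001, 0.002]
contact_force: [-10.1, 0.6, 11.3]
gripper_width: 27.0
```

>>> servo_tool:
  rows:
    - [0,0,-0.1,0,0,0,0]
    - [0,0,0,0,0,0,0]

```text
clock: 14.15
position: [637.5, 36.8, 146.6]
ee_rot: [0.741, -0.671, -0.002, 0.003]
contact_force: [-11.9, -0.7, 12.6]
gripper_width: 27.0
```

Long flange met (TCP vise x 72.2, the home value). Now slide along it to the short flange.

>>> servo_tool:
  rows:
    - [0,-0.3,0,0,0,0,0]
    - [0,-0.3,0,0,0,0,0]
    - [0,-0.2,0,0,0,0,0]
    - [0,0,0,0,0,0,0]

```text
clock: 14.55
position: [637.0, 41.3, 146.7]
ee_rot: [0.741, -0.671, -0.001, 0.005]
contact_force: [-9.3, -10.3, 11.8]
gripper_width: 26.8
```

>>> servo_tool:
  rows:
    - [0,-0.2,0,0,0,0,0]
    - [0,0,0,0,0,0,0]

```text
clock: 14.75
position: [636.8, 43.1, 146.7]
ee_rot: [0.741, -0.671, -0.001, 0.005]
contact_force: [-9.7, -10.5, 11.5]
gripper_width: 26.9
```

>>> servo_tool:
  rows:
    - [0,-0.2,0,0,0,0,0]
    - [0,0,0,0,0,0,0]

```text
clock: 14.95
position: [636.7, 44.9, 146.7]
ee_rot: [0.741, -0.672, -0.001, 0.005]
contact_force: [-8.5, -10.8, 11.4]
gripper_width: 27.2
```

>>> servo_tool:
  rows:
    - [0,-0.2,0,0,0,0,0]
    - [0,0,0,0,0,0,0]

```text
clock: 15.15
position: [636.4, 46.9, 146.7]
ee_rot: [0.741, -0.672, -0.001, 0.005]
contact_force: [-9.2, -11.2, 10.5]
gripper_width: 26.8
```

>>> servo_tool:
  rows:
    - [0,-0.2,0,0,0,0,0]
    - [0,0,0,0,0,0,0]

```text
clock: 15.35
position: [636.2, 48.9, 146.7]
ee_rot: [0.741, -0.672, -0.001, 0.005]
contact_force: [-9.7, -11.2, 11.8]
gripper_width: 26.9
```

>>> servo_tool:
  rows:
    - [0,-0.2,0,0,0,0,0]
    - [0,0,0,0,0,0,0]

```text
clock: 15.55
position: [636.1, 50.8, 146.7]
ee_rot: [0.741, -0.672, -0.0, 0.005]
contact_force: [-8.8, -10.9, 11.7]
gripper_width: 27.0
```

>>> servo_tool:
  rows:
    - [0,-0.2,0,0,0,0,0]
    - [0,0,0,0,0,0,0]

```text
clock: 15.75
position: [635.8, 52.8, 146.7]
ee_rot: [0.741, -0.672, -0.001, 0.005]
contact_force: [-8.7, -11.3, 10.3]
gripper_width: 26.8
```

>>> servo_tool:
  rows:
    - [0,-0.2,0,0,0,0,0]
    - [0,0,0,0,0,0,0]

```text
clock: 15.95
position: [635.7, 54.8, 146.7]
ee_rot: [0.741, -0.672, -0.0, 0.005]
contact_force: [-9.4, -11.3, 11.7]
gripper_width: 26.9
```

>>> servo_tool:
  rows:
    - [0,-0.15,0,0,0,0,0]
    - [0,0,0,0,0,0,0]

```text
clock: 16.15
position: [635.5, 56.3, 146.7]
ee_rot: [0.741, -0.672, -0.0, 0.005]
contact_force: [-9.0, -11.8, 12.5]
gripper_width: 26.7
```

>>> servo_tool:
  rows:
    - [0,-0.15,0,0,0,0,0]
    - [0,0,0,0,0,0,0]

```text
clock: 16.35
position: [635.4, 57.7, 146.7]
ee_rot: [0.741, -0.672, -0.0, 0.005]
contact_force: [-9.3, -11.4, 11.8]
gripper_width: 27.5
```

>>> servo_tool:
  rows:
    - [0,-0.15,0,0,0,0,0]
    - [0,0,0,0,0,0,0]

```text
clock: 16.55
position: [635.2, 59.2, 146.7]
ee_rot: [0.741, -0.672, -0.0, 0.005]
contact_force: [-9.0, -11.6, 10.9]
gripper_width: 27.0
```

>>> servo_tool:
  rows:
    - [0,-0.15,0,0,0,0,0]
    - [0,0,0,0,0,0,0]

```text
clock: 16.75
position: [635.2, 59.7, 146.8]
ee_rot: [0.741, -0.671, 0.0, 0.006]
contact_force: [-8.2, -14.7, 10.7]
gripper_width: 26.9
```

>>> servo_tool:
  rows:
    - [0,-0.15,0,0,0,0,0]
    - [0,0,0,0,0,0,0]

```text
clock: 16.95
position: [635.2, 59.9, 146.9]
ee_rot: [0.741, -0.671, 0.001, 0.007]
contact_force: [-6.6, -18.1, 11.5]
gripper_width: 27.0
```

Short flange met at y ≈ 59.6, force rising. I level the slight wrist tilt (about 0.8°) and build up the push on both flanges gently.

>>> servo_tool:
  rows:
    - [0,0,-0.2,0,0.4,-0.4,0]
    - [0,0,-0.1,0,0.2,-0.3,0]
    - [0,0,0,0,0,0,0]

```text
clock: 17.25
position: [635.2, 59.6, 146.6]
ee_rot: [0.741, -0.672, -0.003, 0.002]
contact_force: [-13.5, -17.6, 14.8]
gripper_width: 27.0
```

```bash
cat > st.py <<'E'
from h import *
s=read_state(); p=np.array(s["position"]); r=R.from_quat(s["ee_rot"]).as_matrix(); f=np.array(s["contact_force"])
c,sn=np.cos(np.radians(5.7)),np.sin(np.radians(5.7)); rv=lambda a:np.round([c*a[0]+sn*a[1],-sn*a[0]+c*a[1]],2)
print(s["clock"],p.round(1),"vise xy",rv(p)-[565.5,-35.2],"f vise",rv(f),"fz",f[2].round(1),"tool z",r[:,2].round(4),"yaw",np.degrees(np.arctan2(r[1,0],r[0,0])).round(2),"tq",np.round(s["wrist_torque"],2))
z=np.cross(r[:,2],[0,0,-1]); print("level turn, tool deg",np.degrees(r.T@z).round(2))
E
python3 st.py
```

```text
17.25 [635.2  59.6 146.6] vise xy [72.47 31.44] f vise [-15.21 -16.14] fz 14.8 tool z [-0.0063  0.0011 -1.    ] yaw -84.37 tq [-5.1   4.01  0.24]
level turn, tool deg [0.35 0.1  0.  ]
```

>>> servo_tool:
  rows:
    - [0,-0.15,-0.2,0,0.3,-0.1,0]
    - [0,-0.15,-0.2,0,0.3,-0.2,0]
    - [0,0,0,0,0,0,0]

```text
clock: 17.55
position: [635.2, 59.7, 146.5]
ee_rot: [0.741, -0.672, -0.003, 0.002]
contact_force: [-20.4, -24.5, 20.8]
gripper_width: 26.8
```

```bash
python3 st.py
```

```text
17.55 [635.2  59.7 146.5] vise xy [72.5  31.52] f vise [-22.7  -22.34] fz 20.8 tool z [-0.0063  0.0015 -1.    ] yaw -84.4 tq [-7.35  6.1   0.38]
level turn, tool deg [0.35 0.12 0.  ]
```

>>> servo_tool:
  rows:
    - [0,-0.1,-0.1,-0.1,0.2,0,0]
    - [0,-0.05,-0.05,-0.1,0.1,0,0]
    - [0,0,0,0,0,0,0]
    - [0,0,0,0,0,0,0]

```text
clock: 17.95
position: [635.2, 59.8, 146.6]
ee_rot: [0.741, -0.672, -0.002, 0.002]
contact_force: [-20.1, -29.0, 15.1]
gripper_width: 27.1
```

```bash
python3 st.py
python3 - <<'E'
from h import *
I,K,E=cam("scene")
a=cv2.resize(I[80:220,180:340],None,fx=4.2,fy=4.2,interpolation=2)
cv2.imwrite("pics/end.png",a[:,:,::-1])
E
```

```text
17.95 [635.2  59.8 146.6] vise xy [72.54 31.59] f vise [-22.84 -26.84] fz 15.1 tool z [-5.2e-03 -1.0e-04 -1.0e+00] yaw -84.44 tq [-8.43  5.88  0.48]
level turn, tool deg [0.3  0.02 0.  ]
```

View pics/end.png

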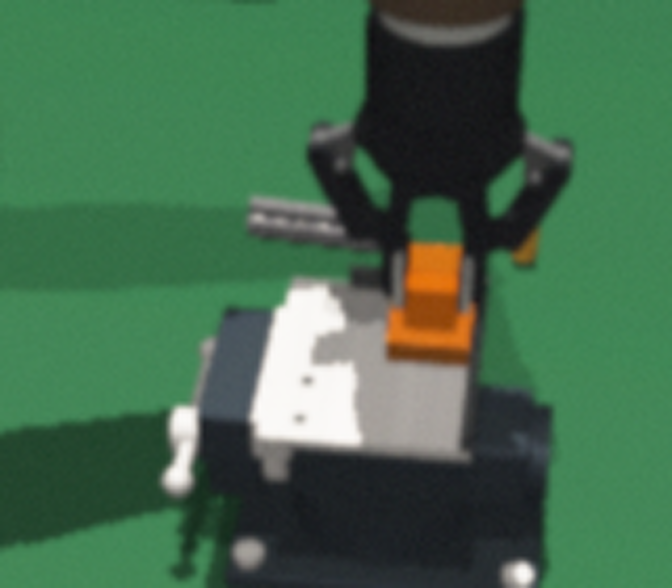

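The lens lies flat in the corner, its right side at the long flange and far end at the short one; foot's near lower edge is at crop (390,357)–(470,362). One check of that edge and that the push is steady, plus the bystanders.

>>> servo_tool:
  rows:
    - [0,0,0,0,0,0,0]
    - [0,0,0,0,0,0,0]
    - [0,0,0,0,0,0,0]
    - [0,0,0,0,0,0,0]
    - [0,0,0,0,0,0,0]

```text
clock: 18.5
position: [635.2, 59.8, 146.6]
ee_rot: [0.741, -0.672, -0.002, 0.002]
contact_force: [-19.5, -29.3, 14.5]
gripper_width: 27.1
```

```bash
python3 st.py
python3 - <<'E'
from h import *
I,K,E=cam("scene"); T,_,_=cam("top")
c,sn=np.cos(np.radians(5.7)),np.sin(np.radians(5.7))
w=ray(np.array([(390,357),(470,362)])/4.2+[179.6,79.6],K,E,118); print([[round(c*a+sn*b-565.5,1),round(-sn*a+c*b+35.2,1)] for a,b,_ in w])
for n,img,f in(("scene",I,"pics/scene0.png"),("top",T,"pics/top0.png")):
    o=cv2.imread(f)[:,:,::-1]
    for k,(u,v) in {"scene":{"stB":(261,290),"knob":(274,337)},"top":{"stA":(156,176),"stB":(335,172),"knob":(362,157),"strip":(159,224)}}[n].items():
        s=(slice(v-22,v+22),slice(u-22,u+22))
        sh,rp=cv2.phaseCorrelate(cv2.cvtColor(np.ascontiguousarray(o[s]),7).astype(np.float32),cv2.cvtColor(np.ascontiguousarray(img[s]),7).astype(np.float32)); print(n,k,np.round(sh,2),round(rp,2))
E
```

```text
18.5 [635.2  59.8 146.6] vise xy [72.54 31.61] f vise [-22.27 -27.19] fz 14.5 tool z [-5.2e-03 -1.0e-04 -1.0e+00] yaw -84.44 tq [-8.44  5.86  0.43]
level turn, tool deg [0.3  0.02 0.  ]
[[np.float64(52.3), np.float64(5.9)], [np.float64(94.4), np.float64(6.9)]]
scene stB [0.51 0.49] 1.06
scene knob [0.55 0.52] 1.05
top stA [-0.02 -0.21] 0.24
top stB [0.48 0.55] 1.0
top knob [0.53 0.51] 1.01
top strip [0.86 1.38] 0.13
```

Near edge reads 7 mm past the expected −1 in vise y (x is right at 94.4). One numeric check against the orange mask to see whether that is a pixel-reading bias.

Run:
```python
from h import *
I,K,E=cam("scene")
c,sn=np.cos(np.radians(5.7)),np.sin(np.radians(5.7))
W=lambda x,y,z:[c*(x+565.5)-sn*(y-35.2),sn*(x+565.5)+c*(y-35.2),z]
print("expected: foot near bottom",proj([W(50,-1,118),W(94,-1,118)],K,E).round(1).tolist(),"top near",proj([W(50,-1,132),W(94,-1,132)],K,E).round(1).tolist(),"boss top near",proj([W(58,9,160),W(86,9,160)],K,E).round(1).tolist(),"boss top far",proj([W(58,49,160),W(86,49,160)],K,E).round(1).tolist(),"shelf near edge",proj([W(72,-65,118)],K,E).round(1).tolist(), "short flange top inner end",proj([W(30,59,130)],K,E).round(1).tolist())
hsv=cv2.cvtColor(I,cv2.COLOR_RGB2HSV); m=cv2.inRange(hsv,(4,140,60),(18,255,255))[120:190,260:305]
ys,xs=np.nonzero(m)
for u in range(272,294,3):
    col=np.nonzero(m[:,u-260])[0]+120; v=I[160:195,u].astype(int); g=I[120:195,u,2].astype(int)
    print(u,"orange rows",col.min(),col.max(),"shelf edge row",175+np.abs(np.diff(I[175:195,u].astype(int).sum(1))).argmax()+.5)
print(I[150:170,282].tolist())
```

```text
expected: foot near bottom [[271.1, 166.5], [291.0, 168.1]] top near [[271.1, 161.7], [291.3, 163.2]] boss top near [[275.5, 149.0], [288.4, 149.9]] boss top far [[277.3, 137.8], [289.9, 138.7]] shelf near edge [[278.1, 187.1]] short flange top inner end [[265.3, 144.9]]
272 orange rows 157 161 shelf edge row 188.5
275 orange rows 153 164 shelf edge row 188.5
278 orange rows 138 164 shelf edge row 188.5
281 orange rows 138 165 shelf edge row 188.5
284 orange rows 138 165 shelf edge row 189.5
287 orange rows 139 165 shelf edge row 189.5
290 orange rows 139 165 shelf edge row 189.5Traceback (most recent call last):
  File "<stdin>", line 10, in <module>
    return umr_minimum(a, axis, None, out, keepdims, initial, where)
ValueError: zero-size array to reduction operation minimum which has no identity
```

The boss's far top edge is at row 138, as expected, and the foot's near edge is within about 1.5 px. The lens is home within the picture's accuracy, so I hand in.

```bash
python3 -c "
from bench import *
print(job_done())"; python3 st.py
```

```text
the job is handed in; nothing more can be done
None
the job is handed in; nothing more can be done
```

I shut the vise jaw, set the lens flat on the shelf and slid it into the corner. I handed the job in at about 19 s with the gripper still holding the lens pressed there.

- **Jaw:** it stopped moving while the push rose to 23 N, and both camera views show it closed on the tongue.
- **Push on the flanges:** the wrist read a steady 22 N toward the long flange and 27 N toward the short one, with 15 N down. Shelf friction takes part of that. Both are well under 60 N. The tool was level to 0.3° and its height agreed with the lens lying flat.
- **Position:** across the flange, the picture put the lens within half a millimetre of home. Along the flange, it read the foot's near edge about 7 mm past where it should be. An edge mask cut that to about 1.5 px (4 mm), and the boss's far edge matched the expected place. I put the rest down to pixel and calibration error, because the short flange stopped the lens with the force rising.
- **Bystanders:** the knob and the nearer standoff showed no shift. My image check could not settle the strip and the other standoff because its match there was too weak, but the gripper stayed above shelf height near them.

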